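# Widen the board conveyor by one wheel turn and lock it

### The arm

A 6-joint arm with a two-finger parallel gripper is mounted at the origin on the work surface. World frame = base frame: x ahead of the robot, y to its left, z up, the work surface at z = 0. Lengths are in mm, angles in rad, forces in N, time in s.
With the tool pointing down it reaches from about 400 to 825 mm from the base axis. Payload 7 kg.
Tool frame: the origin (TCP) lies at the very end of the fingers, on their centre line; the grasp point (between the pads) lies 19 mm behind it; z points along the fingers, y is the direction in which the jaws open and shut (so a half turn about z gives the same grasp; the last joint's range is limited). The gripper opens to 88 mm and grips with 3 to 60 N. Pads are 19 mm wide; open, the fingers measure 130 mm over their backs; the gripper's body (78 mm by 193 mm) begins 47 mm behind the grasp point.
Start: joints at [1.524, 0.359, 0.012, 0, -1.224, -0.288], TCP at [221.8, 637.495, 226.561] pointing down, gripper open.
Joint ranges: [-3.07, 3.07], [-1.43, 2.12], [-1.02, 1.25], [-3.03, 1.67], [-3.05, -0], [-3.03, 3.03]. Speed limits (rad/s): [2.39, 2.39, 3.01, 3.14, 3.14, 3.14].

### API

Orientations are given as a unit quaternion [x, y, z, w].
In Python, from plant import bot gives the robot as it stands. Calls block until the motion is done:
- bot.move_ptp(position, orientation): joint-space move of the TCP to a pose.
- bot.line_to(position, velocity=150, ori=None): straight line of the TCP; ori=None keeps the orientation; velocity is the mean speed in mm/s.
- bot.move_joints(angles): joint-space move.
- bot.move_gripper(opening, force=None): finger opening in mm; force is the grip in N (None keeps the last); returns when the fingers have stopped.
- bot.pause(seconds).
- bot.solve_ik(position, orientation): joint angles nearest the present ones, or None.
- bot.read_state(): the state.
- bot.camera(name): name is "scene" or "top" or "wrist"; returns the picture (384x512x3 uint8, red, green, blue); there is no depth.
- bot.get_calibration(name): a dict with "fx", "fy", "cx", "cy" (pixels), "view" (4x4, takes a point from world to camera coordinates); the wrist camera has in their place "T_tool_cam" (4x4, takes a point from camera to tool coordinates, whose origin is the TCP and whose axes are the flange's). Camera axes: x right, y up, looking along -z (the intrinsics and any distortion apply to the point x, -y, -z); pixel columns grow to the right and rows downward; lengths in mm; the calibration is good to about 2 mm. A picture is of the moment at which its call begins: read the wrist's pose just before it. get_calibration takes no time and is no camera call.
A pose or a line that the arm cannot do raises bot.Unreachable and nothing moves.
- bot.close_job(): hands the job in, once; it reports no verdict.
The state is a dict: "t": time; "joint_pos": joint angles; "qvel": joint speeds; "tau": joint torques, N m; "tcp_pos": TCP position; "eef_rot": TCP orientation; "contact_force": force on the tool from outside, world axes, zero at the start; "moment": the same for the moment, N m; "width": finger opening in mm.
Only numpy, scipy, OpenCV 4.12 (cv2) and the standard library are available. Lean on these libraries where they do the work, as an engineer would, in place of code of your own. Each camera call takes 0.05 s, during which the arm holds its last target. There are 200 camera calls.

### The job

The next boards are wider: open the conveyor lane by pushing the horizontal black hand wheel by its upright red handle through exactly one full turn clockwise (seen from above), so that the handle comes back to where it started. Then push the yellow lock lever fully over, away from the robot. Only push with the fingers, with moderate force: grip and lift nothing, leave the loose things on the bench and conveyor alone, and draw back clear at the end.

Things in the scene. Friction and masses are not known exactly. Their poses are not given: they have to be found in the camera images.
- conveyor: Fixed board-conveyor module: aluminium base plate 430 x 620 mm, 12 mm thick, with a cream gearbox (150 x 150 mm, top at 70 mm) under the hand wheel, and beyond it (+x) two rails along y, tops at 85 mm. Origin on the bench under the wheel's axis; its z is up, its x points across the lane, away from the robot (yaw within 0.2 rad of world x).
- hub (a point): Top centre of the hand wheel's hub, on its vertical axis, 108 mm above the bench.
- handle: The upright red handle, a sleeve that revolves freely on its pin; origin at its middle, 127 mm above the bench (cylinder 22 mm diameter, 50 mm tall, from 102 to 152 mm above the bench), 65 mm from the wheel's axis. It goes round with the wheel. The black rim (centreline radius 65 mm, bar 14 mm thick, top 99 mm above the bench) and three spokes lie under it; the hub top is at 108 mm.
- handwheel (a joint): Angle of the hand wheel, rad, growing clockwise seen from above; 0 when the handle points along the conveyor's -x. It starts anywhere within -2.9 to 2.9. No stop in the working range; it turns stiffly (about 1.5 N at the handle) and stays where it is left. One turn moves the blue rail 10 mm outward.
- lock (a joint): Angle of the lock lever, rad: near 0 (start, 0 to 0.1) it leans 0.5 rad towards the robot (conveyor's -x), at 1.0 it is fully over, leaning 0.5 rad away, against its stop. Swings about the conveyor's y, stays where it is left, light to push.
- lock_tip (a point): Tip of the yellow lock lever: centre of its yellow ball (26 mm diameter) on a 10 mm steel stick; the ball stands 80 mm from the pivot, which is 34 mm above the bench on a grey block (70 x 50 mm, top 37 mm above the bench), 180 mm to the right (-y of the conveyor) of the wheel's axis and 45 mm nearer the robot (-x).
- lane_board: green circuit board 75 x 130 mm, 4 mm thick with chips, lying loose on the black bed between the rails; origin under its centre. Bystander.
- bench_board: green circuit board 100 x 150 mm, 4 mm thick with chips, lying loose on the bench; origin under its centre. Bystander.
- spool: grey spool 60 mm across, 46 mm high, standing loose on the conveyor's base plate left of the gearbox; origin under its centre. Bystander.
- cup: blue open plastic cup 64 mm across, 60 mm high, standing loose on the base plate at its left end; origin under its centre. Bystander.
- bottle: white bottle with red cap, 48 mm across, 120 mm high, standing loose on the bench; origin under its centre. Bystander.
- screwdriver: screwdriver 170 mm long lying loose at the right end of the base plate, along its own x (origin under its middle). Bystander.

How it is judged (in metres and radians):
On the way, in this order (a step that is already met when the one before it is completed fails the run):
1. the wheel is half way round, clockwise, the lock lever still unlocked (distance of handle from where it was at the start of the episode above 0.12 m and value of joint handwheel above 0 rad and value of joint lock below 0.3 rad).
2. the wheel has made exactly one clockwise turn (handle within 16 mm of its start), the lock lever still unlocked (distance of handle from where it was at the start of the episode below 0.016 m and value of joint handwheel between 3.15 and 9.4 rad and value of joint lock below 0.3 rad), for 0.2 s.
3. the lock lever is pushed fully over (value of joint lock above 0.85 rad), for 0.2 s.
At the end, for the whole second after the job is handed in: The wheel has made one clockwise turn in all, its handle within 16 mm (about 14 degrees) of where it started and at rest, and the lock lever stands at 0.85 rad or more (of 1.0) (distance of handle from where it was at the start of the episode below 0.016 m and value of joint handwheel between 3.15 and 9.4 rad and value of joint lock above 0.85 rad and velocity of joint handwheel between -0.05 and 0.05 rad/s); the robot touches nothing.
It fails at once if the handle is gripped, or pushed with more than 35 N (contact force between the fingers and handle above 35 N).
It fails at once if the lever, wheel or conveyor is pressed with more than 80 N (contact force between the fingers and conveyor above 80 N).
It fails at once if the lock lever is pushed over before the wheel's turn is under way (value of joint lock above 0.5 rad and value of joint handwheel below 3 rad).
It fails at once if a loose thing is moved by more than 25 mm or lifted (distance of any of lane_board, bench_board, spool, cup, bottle, screwdriver from where it was at the start of the episode above 0.025 m).
It also fails if it takes over 61 s, if anything falls off the work surface, if the arm or the gripper's body presses on something with over 40 N, if the wrist force passes 120 N, or if a joint passes its speed limit or range.

## Working session

There is one attempt and no reset: what is moved stays moved. The work goes in short steps, each a Python script; the robot and the scene stay as the last script left them, time stands still between calls to the robot, and variables do not carry over. Pictures are saved under pics/ and viewed, about 8 in all and at most 12, crops included, and the job is handed in when it is done.

```bash
ls; mkdir -p pics; python3 - <<'E'
from plant import bot
import cv2,json
for n in("top","scene"):
    cv2.imwrite(f"pics/{n}0.png",cv2.imread("x") if 0 else bot.camera(n)[:,:,::-1])
    c=bot.get_calibration(n); print(n,{k:(v if not hasattr(v,'tolist') else v.tolist()) for k,v in c.items()})
print(bot.get_calibration("wrist")); print(bot.read_state())
E
```

```text
pics
top {'fx': 346.56916718342694, 'fy': 346.56916718342694, 'cx': 257.70212635832, 'cy': 191.58515180724174, 'view': [[-0.01269655582620483, -0.9999152258756083, 0.00288765169005074, 27.41379641721358], [0.9955444992563292, -0.01237110363107937, 0.09347783585114783, -513.3570854874444], [-0.09343418791115546, 0.004061632317195175, 0.9956171732509955, -1070.2914955220049], [0.0, 0.0, 0.0, 1.0]]}
scene {'fx': 395.0417316924519, 'fy': 395.0417316924519, 'cx': 252.758411310442, 'cy': 191.81270882962306, 'view': [[-0.8663158167494084, 0.49906481700932404, 0.02076569462492225, 431.3396199782706], [-0.3174785440644294, -0.5822470604035163, 0.7484622466832876, 96.96753715120042], [0.3856219388319805, 0.6418120200455225, 0.6628522091813154, -1438.3986436180367], [0.0, 0.0, 0.0, 1.0]]}
{'fx': 335.34251197112013, 'fy': 335.34251197112013, 'cx': 262.34140382484156, 'cy': 188.18027409637185, 'T_tool_cam': array([[ 2.60126024e-04,  9.58999994e-01,  2.83405970e-01,
         7.69118311e+01],
       [ 9.99999486e-01,  2.84013407e-05, -1.01396162e-03,
        -9.68568356e-01],
       [-9.80438295e-04,  2.83406088e-01, -9.58999493e-01,
        -1.58226905e+02],
       [ 0.00000000e+00,  0.00000000e+00,  0.00000000e+00,
         1.00000000e+00]])}
{'t': 0.1, 'joint_pos': array([ 1.52410002e+00,  3.59306519e-01,  1.11488842e-02, -2.94130252e-04,
       -1.22409076e+00, -2.88064439e-01]), 'qvel': array([-0.00010941, -0.00325138,  0.00270267,  0.00221342, -0.00139592,
        0.00037636]), 'tau': array([-1.73144112e-03, -5.84163666e+01,  2.93753886e+01,  7.01547682e+00,
        1.02155012e-02, -5.13510838e-05]), 'tcp_pos': array([221.67653854, 637.10159223, 225.72392843]), 'eef_rot': array([ 9.86015967e-01, -1.66649234e-01, -4.98641386e-05,  7.37400113e-04]), 'contact_force': array([ 0.083124  , -0.54477771, -0.66648121]), 'moment': array([-0.07110365,  0.00373933,  0.00334396]), 'width': 87.82147932294741}
```

View pics/top0.png

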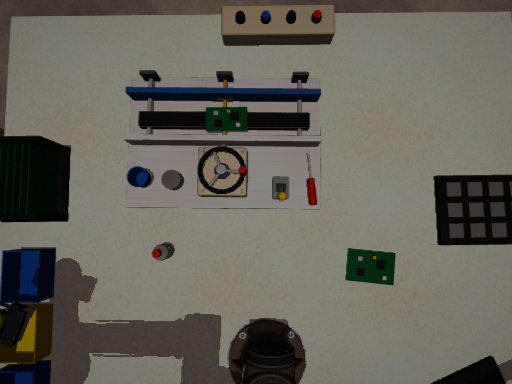

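View pics/scene0.png

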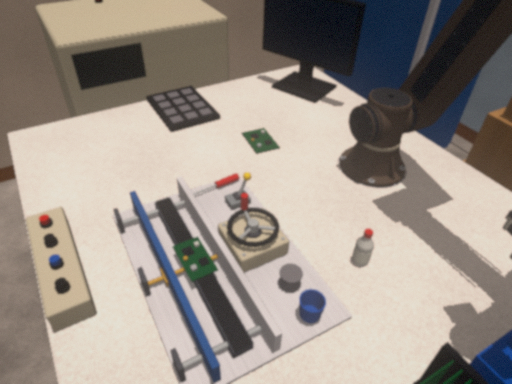

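Top view: the wheel centre is near (222,170). The red handle is at (243,170), on the −y side (wheel angle ≈ −1.6), and the yellow ball is at (283,196). In the scene view the handle is at about (245,200) and the ball at (247,176). Nothing stands above the wheel.

```bash
cat > h.py <<'E'
import numpy as np, cv2
from plant import bot
from scipy.spatial.transform import Rotation as R
def cam(n): return bot.camera(n)
def ray(n,u,v,T=None):
    c=bot.get_calibration(n)
    M=np.linalg.inv(c["view"]) if T is None else T@c["T_tool_cam"]
    d=M[:3,:3]@np.array([(u-c["cx"])/c["fx"],-(v-c["cy"])/c["fy"],-1.])
    return M[:3,3],d/np.linalg.norm(d)
def onz(n,u,v,z,T=None):
    o,d=ray(n,u,v,T); return o+d*(z-o[2])/d[2]
def tri(r1,r2):
    A=np.zeros((3,3));b=np.zeros(3)
    for o,d in(r1,r2):
        P=np.eye(3)-np.outer(d,d);A+=P;b+=P@o
    p=np.linalg.solve(A,b); return p,[np.linalg.norm(np.cross(p-o,d)) for o,d in(r1,r2)]
def blob(im,lo,hi,roi=None):
    hsv=cv2.cvtColor(im,cv2.COLOR_RGB2HSV); m=cv2.inRange(hsv,np.array(lo),np.array(hi))
    if lo[0]==0: m|=cv2.inRange(hsv,np.array((172,lo[1],lo[2])),np.array((180,255,255)))
    if roi: k=np.zeros_like(m);x0,y0,x1,y1=roi;k[y0:y1,x0:x1]=1;m*=k
    return m
def cents(m,amin=8):
    n,_,s,c=cv2.connectedComponentsWithStats(m)
    return [(c[i].round(2).tolist(),s[i].tolist()) for i in range(1,n) if s[i,4]>=amin]
RED=((0,130,70),(8,255,255)); YEL=((20,120,90),(33,255,255)); BLUE=((105,120,40),(125,255,255))
def pose_T(s):
    T=np.eye(4);T[:3,:3]=R.from_quat(s["eef_rot"]).as_matrix();T[:3,3]=s["tcp_pos"];return T
E
python3 - <<'E'
from h import *
t=cam("top");s=cam("scene")
rois={"top":(195,140,300,205),"scene":(215,165,270,225)}
C={}
for n,im in(("top",t),("scene",s)):
    for nm,col in(("red",RED),("yel",YEL)):
        c=cents(blob(im,*col,rois[n]),4);print(n,nm,c)
        C[n,nm]=max(c,key=lambda a:a[1][4])[0]
for nm in("red","yel"): print(nm,tri(ray("top",*C["top",nm]),ray("scene",*C["scene",nm])), onz("top",*C["top",nm],{"red":140,"yel":104}[nm]))
g=t.max(2); m=((g<60)*255).astype(np.uint8); k=np.zeros_like(m);k[140:200,194:252]=255;m&=k
m[blob(t,*RED)>0]=255
cs,_=cv2.findContours(m,cv2.RETR_EXTERNAL,cv2.CHAIN_APPROX_NONE);c=max(cs,key=cv2.contourArea)
e=cv2.fitEllipse(c);print(e,onz("top",*e[0],94))
mb=blob(t,*BLUE,(115,80,330,105));l=cv2.fitLine(np.argwhere(mb)[:,::-1].astype(np.float32),cv2.DIST_HUBER,0,.01,.01).ravel()
a=onz("top",l[2]-90*l[0],l[3]-90*l[1],85);b=onz("top",l[2]+90*l[0],l[3]+90*l[1],85);print("rail",a,b,"yaw",np.arctan2((b-a)[0],-(b-a)[1]))
cr=np.vstack([cv2.resize(t[130:215,185:330],None,fx=5,fy=5,interpolation=2)[:, :725]])
cv2.imwrite("pics/c1.png",cr[:,:,::-1])
E
```

```text
top red [([242.04, 169.07], [239, 166, 8, 7, 45])]
top yel [([282.19, 195.64], [279, 192, 8, 8, 47])]
scene red [([227.26, 179.8], [216, 174, 22, 12, 118]), ([243.89, 199.63], [241, 193, 7, 16, 73])]
scene yel [([246.48, 175.61], [244, 173, 6, 7, 33])]
red (array([580.69460265,  49.79579276, 194.16902343]), [np.float64(25.30929018776364), np.float64(25.309290187763683)]) [567.50837292  65.07191467 140.        ]
yel (array([493.39982369, -50.10784331, 106.95614762]), [np.float64(0.3384453099821461), np.float64(0.33844530998226424)]) [493.36072087 -50.13401285 104.        ]
((221.72959899902344, 164.46775817871094), (54.93436050415039, 56.167659759521484), 68.31214141845703) [589.4621803  127.25291268  94.        ]
rail [827.05198809 400.26313264  85.        ] [ 815.04159481 -151.00246538   85.        ] yaw -0.021783498809507702
```

View pics/c1.png

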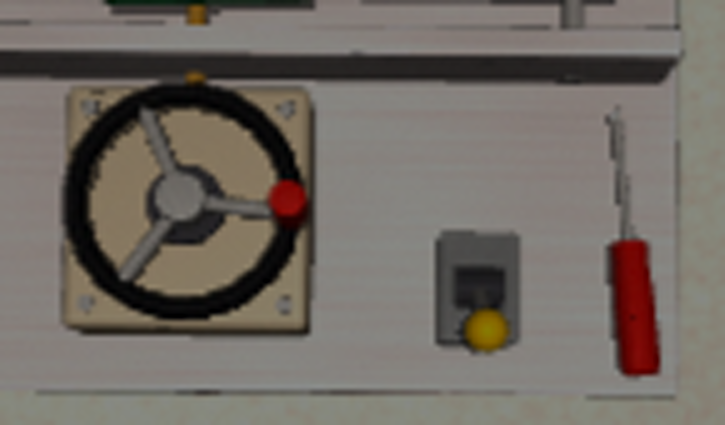

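The crop shows the rim centre near (221.6,170.2), the hub top near (221.2,169) and the handle top at (242.4,170). My scene-view red match picked the screwdriver, and the rim fit merged with the rail's shadow. I'll redo both.

```bash
python3 - <<'E'
from h import *
t=cam("top")
p,e=tri(ray("top",242.04,169.07),ray("scene",243.89,199.63));print("red",p,e)
m=((t.max(2)<60)*255).astype(np.uint8); k=np.zeros_like(m);k[147:198,194:252]=255;m&=k
ys,xs=np.nonzero(m); d=np.hypot(xs-221.6,ys-170.2); s=(d>19)&(d<25.5)
# midline per angular sector
a=np.arctan2(ys-170.2,xs-221.6); P=[]
for q in np.arange(-np.pi,np.pi,np.pi/18):
    k=s&(a>=q)&(a<q+np.pi/18)
    if k.sum()>5: P.append((xs[k].mean(),ys[k].mean()))
e=cv2.fitEllipse(np.float32(P));print(e,len(P))
c=onz("top",*e[0],92);print("wheel",c,"hub",onz("top",221.2,169,108))
for z in(127,140,152):
    h=onz("top",242.04,169.07,z);print(z,h,np.hypot(*(h-c)[:2]))
s=bot.read_state();print(R.from_quat(s["eef_rot"]).as_matrix().round(3))
y=-.0218;X=np.array([np.cos(y),np.sin(y)]);Y=np.array([-X[1],X[0]])
print("lock pivot",c[:2]-45*X-180*Y,"ball exp",c[:2]-(45+80*np.sin(.5))*X-180*Y)
E
```

```text
red [567.93764154  65.70561943 133.82224189] [np.float64(0.6749515823610415), np.float64(0.6749515823609382)]
((221.5499267578125, 170.03335571289062), (42.871360778808594, 43.73689270019531), 93.46511840820312) 35
wheel [573.0528436  128.03763244  92.        ] hub [573.59387372 127.44640383 108.        ]
127 [569.59279135  65.60157942 127.        ] 62.531853307633824
140 [567.50837292  65.07191467 140.        ] 63.20935665939309
152 [565.58429437  64.58299336 152.        ] 63.892647840481985
[[ 0.944 -0.329 -0.   ]
 [-0.329 -0.944 -0.001]
 [ 0.     0.001 -1.   ]]
lock pivot [524.13984688 -50.93867535] ball exp [485.79491712 -50.10262344]
```

```bash
cat >> h.py <<'E'
C=np.array([573.3,127.8]); PHI0=np.arctan2(64.2-127.8,567-573.3); Z=116
def u(p): return np.array([np.cos(p),np.sin(p)])
def tan(p): return np.array([np.sin(p),-np.cos(p)])
def quat(yaw): # tool x at yaw, z down
    return R.from_euler("ZX",[yaw,np.pi]).as_quat()
def wp(th,side,gap=0.,z=Z):   # th: clockwise turn since start; side=-1: tool x=-t, +1: tool x=+t
    p=PHI0-th; t=tan(p); xy=C+65*u(p)-t*(20.5+gap)
    return [*xy,z],quat(np.arctan2(*(side*t)[::-1]))
def stroke(a,b,side,step=8,v=45):
    n=int(np.ceil((b-a)/np.radians(step)));f=0
    for th in np.linspace(a,b,n+1)[1:]:
        bot.line_to(*(lambda w:(w[0],v,w[1]))(wp(th,side)))
        s=bot.read_state();F=np.linalg.norm(s["contact_force"][:2]);f=max(f,F)
    print("deg",np.degrees(b).round(),"t",s["t"],"q6",s["joint_pos"][5].round(2),"Fmax",f.round(1),"tcp",s["tcp_pos"].round(1),"want",np.round(wp(b,side)[0],1))
E
python3 - <<'E'
from h import *
bot.move_gripper(0)
bot.move_ptp(*wp(0,-1,14,225)); s=bot.read_state();print(s["t"],s["joint_pos"].round(2),s["width"],s["tcp_pos"])
bot.line_to(wp(0,-1,14)[0],120)
s=bot.read_state();print(s["t"],s["tcp_pos"],s["contact_force"])
cv2.imwrite("pics/w1.png",np.hstack([cv2.resize(cam("top")[130:215,185:330],None,fx=3,fy=3),cv2.resize(cam("scene")[150:235,195:300],None,fx=3,fy=3)])[:,:,::-1])
E
```

```text
4.125 [ 0.42  0.24 -0.15 -0.   -1.17  1.05] 0.39877640918030505 [601.23658936  60.44733083 224.97714749]
5.1833 [601.78321202  59.93405857 116.77649339] [-0.27631102 -0.12193453  0.52547138]
```

View pics/w1.png

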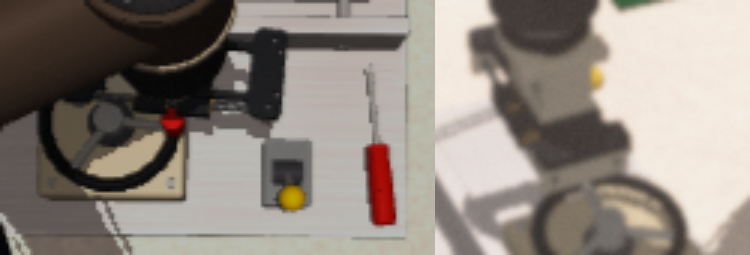

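The closed fingers stand beyond the handle (+x side) with no contact, as planned. Now a first small push to check force and direction.

```bash
python3 - <<'E'
from h import *
bot.line_to(wp(0,-1,2)[0],40)
stroke(0,np.radians(16),-1); 
stroke(np.radians(16),np.radians(40),-1); print(bot.read_state()["contact_force"])
cv2.imwrite("pics/w2.png",np.hstack([cv2.resize(cam("top")[130:215,185:330],None,fx=3,fy=3),cv2.resize(cam("scene")[150:235,195:300],None,fx=3,fy=3)])[:,:,::-1])
E
```

```text
deg 16.0 t 6.5 q6 0.75 Fmax 0.8 tcp [568.5  59.8 116. ] want [568.4  59.8 116. ]
deg 40.0 t 7.575 q6 0.29 Fmax 0.8 tcp [541.3  67.7 116. ] want [541.1  67.7 116. ]
[0.11671392 0.7684558  0.5592094 ]
```

View pics/w2.png

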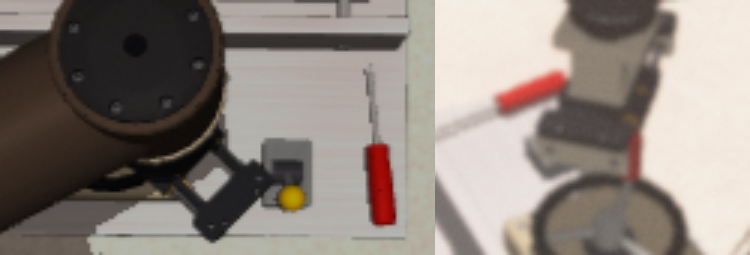

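The handle (now about (261,203) in the scene view) has moved towards the robot with little force, so I'm continuing the first stroke.

```bash
python3 - <<'E'
from h import *
r=np.radians
stroke(r(40),r(120),-1); stroke(r(120),r(190),-1)
w=wp(r(190),-1,25); bot.line_to(w[0],80); bot.line_to(wp(r(190),-1,25,200)[0],120)
# clear view: park to robot side
bot.move_ptp(*wp(r(190),1,60,240)); print(bot.read_state()["t"],bot.read_state()["joint_pos"].round(2))
cv2.imwrite("pics/w3.png",np.hstack([cv2.resize(cam("top")[130:215,185:330],None,fx=3,fy=3),cv2.resize(cam("scene")[150:235,195:300],None,fx=3,fy=3)])[:,:,::-1])
E
```

```text
deg 120.0 t 11.2583 q6 -1.27 Fmax 0.8 tcp [508.5 148.9 116. ] want [508.5 149.  116. ]
deg 190.0 t 14.4833 q6 -2.49 Fmax 1.0 tcp [570.9 195.8 116. ] want [571.1 195.9 116. ]
18.4 [ 0.74  0.15 -0.23 -0.   -1.18  0.55]
```

View pics/w3.png

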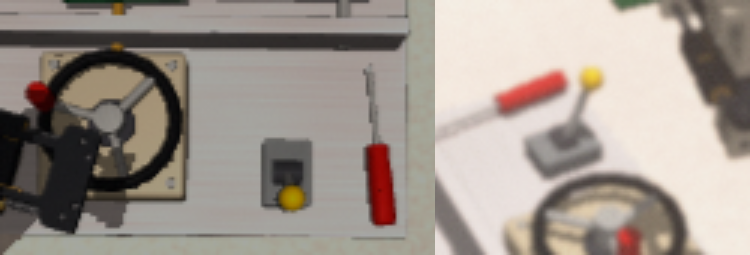

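Half way: the handle is at about (198,162) in the top view (φ≈73°, as planned) and the lever is untouched. Second stroke, tool flipped half a turn.

```bash
python3 - <<'E'
from h import *
r=np.radians
bot.line_to(wp(r(190),1,20,200)[0],120);bot.line_to(wp(r(190),1,20)[0],120); bot.line_to(wp(r(190),1,2)[0],60)
stroke(r(190),r(280),1); stroke(r(280),r(359),1)
bot.line_to(wp(r(359),1,25)[0],80); bot.line_to(wp(r(359),1,25,200)[0],120)
# park near the robot, between it and the lever, with tool x along world -x or +x as the wrist allows
bot.move_ptp([440,-50,230],quat(np.pi)); s=bot.read_state();print(s["t"],s["joint_pos"].round(2))
t=cam("top");print("handle",cents(blob(t,*RED,(195,140,300,205)),4),"start was 242.04,169.07")
print("ball",cents(blob(t,*YEL,(260,140,300,215)),4))
cv2.imwrite("pics/w4.png",np.hstack([cv2.resize(t[130:215,185:330],None,fx=3,fy=3),cv2.resize(cam("scene")[150:235,195:300],None,fx=3,fy=3)])[:,:,::-1])
E
```

```text
deg 280.0 t 24.6667 q6 -0.77 Fmax 1.2 tcp [641.3 130.1 116. ] want [641.4 130.  116. ]
deg 359.0 t 28.25 q6 -2.08 Fmax 1.2 tcp [588.5  61.3 116. ] want [588.5  61.4 116. ]
30.4083 [ 0.33 -0.04 -0.46  0.   -1.14 -1.91]
handle [([242.17, 169.02], [239, 166, 8, 7, 47])] start was 242.04,169.07
ball []
```

View pics/w4.png

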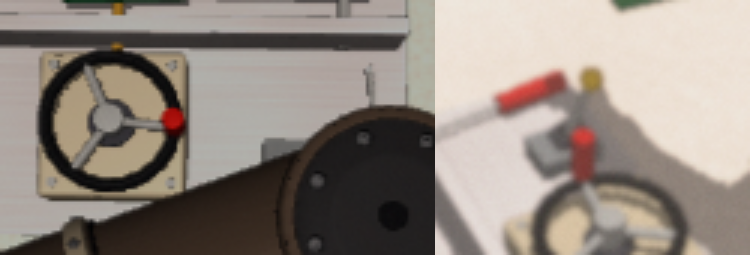

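The handle is back at its start pixel to within 0.15 px (about 0.4 mm), and the lever still leans towards the robot. Now the lever, with a force stop.

```bash
python3 - <<'E'
from h import *
bot.line_to([445,-50.5,97],120)
f0=bot.read_state()["contact_force"]
bot.line_to([468,-50.5,97],60)
for x in np.r_[np.arange(474,534,6),np.arange(535,548,1.)]:
    bot.line_to([x,-50.5,97],40); f=bot.read_state()["contact_force"]-f0
    if x>500: print(x,f.round(1))
    if abs(f[0])>7: break
bot.pause(.4); s=bot.read_state();print(s["t"],s["tcp_pos"],s["contact_force"]-f0)
bot.line_to([440,-50.5,97],100); bot.line_to([440,-50.5,230],120)
bot.move_ptp([300,-450,230],quat(np.pi-.8)); s=bot.read_state();print(s["t"],s["joint_pos"].round(2))
t=cam("top");sc=cam("scene")
print("handle",cents(blob(t,*RED,(195,140,300,205)),4));a=cents(blob(t,*YEL,(260,140,300,215)),4);b=cents(blob(sc,*YEL,(210,150,275,215)),4);print(a,b)
print(tri(ray("top",*a[0][0]),ray("scene",*b[0][0])))
cv2.imwrite("pics/w5.png",np.hstack([t[50:280,100:420],sc[120:350,100:400]])[:,:,::-1])
E
```

```text
504.0 [ 0.7 -2.5 -0.3]
510.0 [ 1.4 -1.8  0.1]
516.0 [ 0.1 -1.6 -0.5]
522.0 [ 0.9 -1.7  0.5]
528.0 [-0.5 -1.1 -0.5]
535.0 [ 0.6 -1.6 -0.3]
536.0 [ 0.1 -1.6  0.7]
537.0 [ 0.7 -1.9 -0.1]
538.0 [ 0.3 -1.7 -1.3]
539.0 [-0.2 -2.2 -1.5]
540.0 [ 0.1 -2.2 -0. ]
541.0 [ 1.  -1.7 -0.3]
542.0 [-2.3 -2.9  0.3]
543.0 [-6.2 -0.7  2.6]
544.0 [-7.9 -0.3  4.6]
38.275 [541.90789269 -50.68426039  96.62448424] [-8.22284432  0.35525238  4.41715436]
42.2833 [-0.62  0.14 -0.28 -0.   -1.16 -1.75]
handle [([242.09, 169.0], [239, 166, 8, 7, 46])]
[([281.96, 171.56], [278, 168, 9, 8, 55])] [([226.0, 183.5], [223, 181, 7, 6, 38])]
(array([564.20034472, -50.66148283, 103.73991501]), [np.float64(0.3318406464572265), np.float64(0.33184064645704486)])
```

View pics/w5.png

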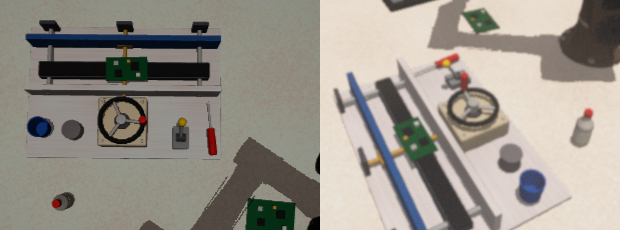

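The ball is now at (564, −51, 104), which is fully over (562 expected), and the stop was felt at about 8 N. The handle is at (242.1,169.0), its start position. The loose things stand as before and the arm is clear, so I'm handing in.

```bash
python3 - <<'E'
from plant import bot
bot.close_job()
E
```

```text
the job is handed in; nothing more can be done
```

The job is done and handed in: the hand wheel made one full clockwise turn, then the lock lever was pushed fully over against its stop. It took about 42 s of the 61 s allowed; no verdict is reported.

- **Wheel:** I pushed the handle with closed fingers in two strokes, 190° and then 169°. Readings between steps stayed at about 1 N. The last picture puts the handle within 0.1 px (well under 1 mm) of its start.
- **Lock lever:** I pushed the yellow ball over with a force stop, which ended at about 8 N. Two views place the ball at (564, −51, 104) mm, against about 562 mm expected in x when fully over.
- **Bystanders:** In the last picture the loose things look unmoved, judged by eye rather than measured. The arm is parked clear.

**Failed checks:** Two early image measurements were wrong and were redone before any motion. The red match picked the screwdriver, and the rim fit merged with a shadow. I also had the last joint's direction reversed in planning; the first reading showed this, and the strokes fitted its range anyway. No check failed or disagreed at the end.

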